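# Index the carving vise and lock its swivel

### The job

The swivel of the green carving vise is unlocked. Push the vise round on its base until the red-painted slot of the steel index plate faces the brass lock bolt, then push the bolt by its upright black lug fully home into that slot, so that the vise is locked. Only push with the fingertips or the outside of the fingers: take nothing between them, and leave the other things on the bench where they are.

Things in the scene. Friction and masses are not known exactly. Their poses are not given: they have to be found in the camera images.
- vise_base: Green cast foot of the swivelling carving vise, screwed to the bench, 212 mm across, 14 mm high, with an arm 78 mm wide running out along its own +y to 285 mm that carries the lock bolt; the bolt's guide, 126 to 156 mm out, is 38 mm high. Origin on the swivel axis at bench height, z up. Its position and yaw vary.
- swivel (a joint): Turn of the upper vise (index plate, bed, jaws, clamped wood) about the vertical axis, rad, positive anticlockwise from above, stops at +-2.6. 0: red slot exactly before the bolt (towards the base's +y), bed along the base's x. Starts at 0.5 to 1.5. Stiff, about 0.45 N m: stays where it is left. The bolt goes in freely within 0.02 rad of 0; its round nose draws the plate in from about 0.04.
- red_slot (a point): Middle of the mouth of the red-edged slot, on the rim of the steel index plate (230 mm across), at its top face 30 mm above the bench. The plate has four like slots 90 degrees apart, 20 mm wide, open at the rim, 43 mm deep, with flared mouths; only one is edged with red paint, at right angles to the bed. The bolt must lock in that one.
- bed_mid (a point): Point on the swivel axis, 54 mm above the bench, inside the black bed; turns with the vise. x along the bed (the base's x when swivel is 0), z up. The bed is 310 mm long; its straight upright sides at y = +-30 mm are 42 to 66 mm above the bench and may be pushed. On it, within 99 mm of the axis, green pillars up to 132 mm; within 50 mm wooden jaws up to 162 mm; clamped wood up to 235 mm.
- bed_end (a point): Middle of the outer face of the bed's free end (its -x end), 155 mm from the axis, 63 mm above the bench. The end plate here is 60 mm wide, 12 mm thick and 42 to 84 mm above the bench, flush with the bed's sides. The other end (+x) carries a T-handle, 168 mm out, 92 mm wide. At the start the free end lies on the side away from the bolt.
- bolt (a joint): Travel of the lock bolt, m, towards the swivel axis (the base's -y): a brass bar 16 x 12 mm with round nose, 17 to 29 mm above the bench. 0: drawn back (nose 135 mm from the axis); starts at 0 to 0.012; at 0.020 the nose meets the plate's rim if no slot is there; 0.055: its stop, fully home, 35 mm deep in the slot. Friction about 2.5 N; it stays where it is left.
- bolt_lug (a point): Centre of the black upright lug on the outer end of the bolt: 30 mm wide, 12 mm thick along the bolt, 23 to 67 mm above the bench (this point at 50 mm). It moves with the bolt: 243 mm from the axis when the bolt is at 0, 188 mm when home. Push it on its flat outer face.
- sanding_block: Loose cork sanding block 105 x 60 x 32 mm; origin under its centre. To be left alone.
- blank: Loose limewood blank with rounded top, 100 x 46 x 48 mm; origin under its centre. To be left alone.
- rasp: Loose rasp with wooden handle lying flat, 315 mm long along its x, 24 mm high; origin at bench height near its middle. To be left alone.
- wax_tin: Loose yellow tin with metal lid, 84 mm in diameter, 40 mm high; origin under its centre. To be left alone.
- glue_bottle: Loose white glue bottle, 58 mm in diameter, 165 mm high; origin under its centre. To be left alone.
- mallet: Loose round carver's mallet standing on its head, 92 mm in diameter, 228 mm high; origin under its centre. To be left alone.
- try_square: Loose try square lying flat, stock 105 mm along y, steel blade 150 mm along +x, 18 mm high; origin under the stock. To be left alone.

How it is judged (in metres and radians):
On the way, in this order (a step that is already met when the one before it is completed fails the run):
1. the red slot faces the bolt (within 0.1 rad) while the bolt is still clear of the plate (value of joint swivel between -0.1 and 0.1 rad and value of joint bolt below 0.023 m), for 0.1 s.
2. the bolt is home in the red slot (value of joint swivel between -0.05 and 0.05 rad and value of joint bolt above 0.05 m), for 0.2 s.
At the end, for the whole second after the job is handed in: The red slot stands in front of the bolt (swivel within 0.05 rad of 0), the bolt is home (at least 50 of its 55 mm of travel), and every loose thing lies within 30 mm of where it stood (all of step 2 and distance of each of sanding_block, blank, rasp, wax_tin, glue_bottle, mallet, try_square from where it was at the start of the episode below 0.03 m); the robot touches nothing.
It fails at once if the bolt's lug is taken between the fingers (x of the grasp point in the frame of bolt_lug between -0.014 and 0.014 m and y of the grasp point in the frame of bolt_lug between -0.007 and 0.007 m and height (world z) of the grasp point below 0.08 m).
It fails at once if the vise's bed, jaws or clamped wood are taken between the fingers ((x of the grasp point in the frame of bed_mid between -0.16 and 0.16 m and y of the grasp point in the frame of bed_mid between -0.02 and 0.02 m and height (world z) of the grasp point below 0.082 m) or (x of the grasp point in the frame of bed_mid between -0.095 and 0.095 m and y of the grasp point in the frame of bed_mid between -0.02 and 0.02 m and height (world z) of the grasp point below 0.125 m) or (x of the grasp point in the frame of bed_mid between -0.022 and 0.022 m and y of the grasp point in the frame of bed_mid between -0.02 and 0.02 m and height (world z) of the grasp point below 0.22 m)).
It fails at once if another thing on the bench is lifted or shoved away (over 30 mm) (distance of any of sanding_block, blank, rasp, wax_tin, glue_bottle, mallet, try_square from where it was at the start of the episode above 0.03 m).
It also fails if it takes over 58 s, if anything falls off the work surface, if the arm or the gripper's body presses on something with over 40 N, if the wrist force passes 120 N, or if a joint passes its speed limit or range.

### The arm

A 6-joint arm with a two-finger parallel gripper is mounted at the origin on the work surface. World frame = base frame: x ahead of the robot, y to its left, z up, the work surface at z = 0. Lengths are in mm, angles in degrees, forces in N, time in s.
With the tool pointing down it reaches from about 350 to 850 mm from the base axis. Payload 8.1 kg.
Tool frame: the origin (TCP) lies at the very end of the fingers, on their centre line; the grasp point (between the pads) lies r.tcp_to_grasp behind it (r.tcp_to_grasp is the distance from the TCP to the grasp point, in mm); z points along the fingers, y is the line along which they close (so a half turn about z gives the same grasp; the last joint's range is limited). The gripper opens to 85 mm and grips with 20 to 120 N. Pads are 22 mm wide; open, the fingers measure 114 mm over their backs; the gripper's body (76 mm by 85 mm) begins 54 mm behind the grasp point. The pads swing forward as they close: fully open they stand 13 mm farther back than shut.
Start: joints at [-78.174, 7.471, 85.268, -0, 87.261, -4.893], TCP at [172.626, -574.635, 194.592] pointing down, gripper open.
Joint ranges: [-169.43, 169.43], [-51.17, 129.36], [1.28, 143.12], [-76.62, 256.62], [0, 156.53], [-152.29, 152.29]. Speed limits (degrees/s): [136.94, 136.94, 159.86, 180, 180, 180].

### API

Orientations are given as [roll, pitch, yaw] about the fixed x, y, z axes, in that order (R = Rz(yaw) Ry(pitch) Rx(roll)).
In Python, from bench import r gives the robot as it stands.
- The arm moves only by the shell command python3 -m handwheel 'ROWS' [OPENING] [FORCE]. ROWS is JSON, a list of rows, each a list of 4 numbers: the shift along the tool's x, y, z in m, then the turn about the tool's z in degrees. A call has 1 to 10 rows; each row shifts and turns the commanded pose from where the row before left it, along the tool's axes as they then stand; what a row does not reach is not made up. A row lasts 1/10 s, in which the tool goes at most 50 mm and 8.59 degrees, less where a joint would pass 70% of its speed; a pose out of reach is approached as far as the arm can. A call is refused whole if a number of a shift passes 0.05 or a number of a turn 8.59, either way. A call with a gripper value outside its range is refused whole. OPENING is the finger opening in m, from 0 to 0.0854, set as the call begins (- or left out, the last holds). The fingers move at their own pace and stop on an object; FORCE is the grip in N (left out, the last holds). Time passes only in rows, so rows that do not move let the fingers close. It gives the time, the measured TCP pose, the force, the opening and the grip force at its end, in the units of the state.
- r.sense(): the state, without advancing time (a new reading comes with each control period).
- r.snapshot(name): name is "scene" or "top" or "wrist"; returns the picture (420x560x3 uint8, red, green, blue); there is no depth.
- r.camera_params(name): a dict with "fx", "fy", "cx", "cy" (pixels), "R" (3x3) and "t" (3): a world point X has camera coordinates R X + t; the wrist camera has in their place "mount" (4x4, takes a point from camera to tool coordinates, whose origin is the TCP and whose axes are the flange's). Camera axes: x right, y down, z forward; pixel columns grow to the right and rows downward; lengths in mm; the calibration is good to about 2 mm. A picture is of the moment at which its call begins: read the wrist's pose just before it. camera_params takes no time and is no camera call.
- r.hand_in(): hands the job in; it is judged then, once.
The state is a dict: "time": time; "joint_pos": joint angles; "qd": joint speeds; "joint_efforts": joint torques, N m; "tool_pos": TCP position; "tcp_rot": TCP orientation; "ft_force": force on the tool from outside, world axes, zero at the start; "wrist_torque": the same for the moment, N m; "finger_gap": finger opening in mm; "grip_force": force on a finger pad.
Only numpy, scipy, OpenCV 4.12 (cv2) and the standard library are available. Lean on these libraries where they do the work, as an engineer would, in place of code of your own. Each camera call takes 0.05 s, during which the arm holds its last target. There are 200 camera calls.

## Working session

There is one attempt and no reset: what is moved stays moved. The work goes in short steps, Python scripts to look and compute and a shell command to move; the robot and the scene stay as the last step left them, time stands still between calls to the robot, and variables do not carry over. Pictures are saved under pics/ and viewed, at most 12 in all, crops included, and the job is handed in when it is done.

```bash
mkdir -p pics; ls
python3 - <<'E'
from bench import r
import cv2,json
for n in ("top","scene"):
    im=r.snapshot(n); cv2.imwrite(f"pics/{n}0.png",im[:,:,::-1]); p=r.camera_params(n); print(n,{k:(v.tolist() if hasattr(v,'tolist') else v) for k,v in p.items()})
print(r.sense(), r.tcp_to_grasp)
E
```

```text
pics
top {'fx': 445.1759648551498, 'fy': 445.1759648551498, 'cx': 278.75910001169905, 'cy': 215.1014019927209, 'R': [[-0.022559158799653947, -0.9994734423170111, 0.023322145210849833], [-0.9963112531246295, 0.020543612588040116, -0.08331774648334121], [0.0827947537678674, -0.025115693994323396, -0.996250084398341]], 't': [8.402526310006722, 559.7656339771233, 1055.6843416677202]}
scene {'fx': 497.1412174240204, 'fy': 497.1412174240204, 'cx': 282.6514663392632, 'cy': 198.33393573128598, 'R': [[-0.7446735474175951, 0.6674288717551821, -9.446745203716622e-05], [0.41614521313133085, 0.4641969841590883, -0.7818851075992472], [-0.521808843700808, -0.5822884689268814, -0.6234225449808615]], 't': [411.38709176325426, -171.8638697963109, 1846.6816416534216]}
{'time': 0.1, 'joint_pos': array([-7.81755917e+01,  7.51069242e+00,  8.53213293e+01,  2.26591655e-03,
        8.72610583e+01, -4.89092288e+00]), 'qd': array([-0.00539963, -0.13642854, -0.20342135, -0.00579597, -0.0863651 ,
        0.10568961]), 'joint_efforts': array([ 1.81378949e-03, -5.70952606e+01, -5.01940763e+01, -1.26721593e-04,
        8.13712104e-03,  5.16324349e-05]), 'tool_pos': array([ 172.51826529, -574.10500131,  193.66668865]), 'tcp_rot': array([-1.79907452e+02, -1.01908256e-02,  1.67152129e+01]), 'ft_force': array([ 0.8315897 , -0.90566002,  0.312053  ]), 'wrist_torque': array([ 0.04525224,  0.00762782, -0.02901591]), 'grip_force': 0.0, 'finger_gap': 85.22374398330652} 18.700000000000003
```

View pics/top0.png

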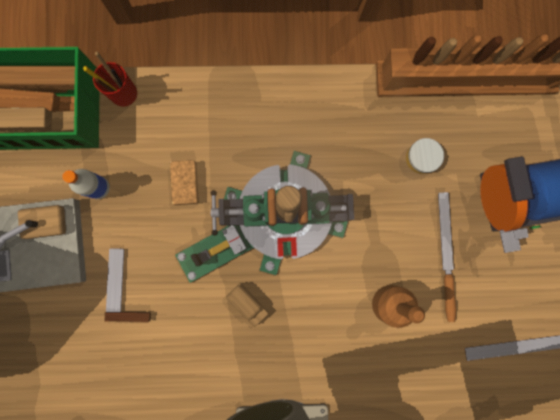

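View pics/scene0.png

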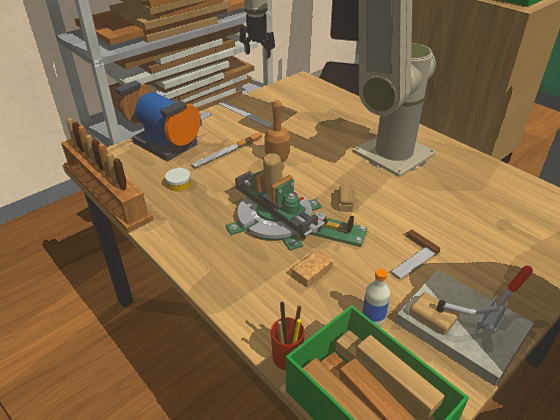

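The top view shows the vise at about (287,212), with the red slot at (287,245). The bolt arm runs to (185,270), with its lug near (203,257). The free bed end is at (350,207) and the T-handle at (213,210). The scene view agrees. Turning the vise clockwise by about 1.1 rad should line up the slot.

```bash
cat > h.py <<'E'
import numpy as np,cv2
from bench import r
def ray(n,u,v,z):
    p=r.camera_params(n); R=np.array(p["R"]);t=np.array(p["t"])
    c=-R.T@t; d=R.T@np.array([(u-p["cx"])/p["fx"],(v-p["cy"])/p["fy"],1])
    return c+d*(z-c[2])/d[2]
def proj(n,X):
    p=r.camera_params(n); q=np.array(p["R"])@X+np.array(p["t"]); return [p["fx"]*q[0]/q[2]+p["cx"],p["fy"]*q[1]/q[2]+p["cy"]]
E
python3 - <<'E'
from h import *
im=cv2.imread("pics/top0.png")
c=im[140:290,165:365]; cv2.imwrite("pics/crop0.png",cv2.resize(c,None,fx=4,fy=4,interpolation=cv2.INTER_CUBIC))
hsv=cv2.cvtColor(im,cv2.COLOR_BGR2HSV)
m=cv2.inRange(hsv,(0,190,90),(6,255,255))|cv2.inRange(hsv,(174,190,90),(180,255,255))
n,l,s,ce=cv2.connectedComponentsWithStats(m)
for i in range(1,n):
    if s[i][4]>8: print("red",s[i],ce[i],ray("top",*ce[i],30))
E
```

```text
red [107  62  10   6  24] [112.16666667  63.41666667] [941.58463579 397.37919316  30.        ]
red [95 65  7  7 12] [98.33333333 67.16666667] [932.49691819 430.94307333  30.        ]
red [120  66   7  13  31] [123.58064516  72.16129032] [919.06906231 369.42377667  30.        ]
red [93 79 28 17 80] [106.1875  90.05  ] [874.52880099 411.30202968  30.        ]
red [279 239  17  16 111] [286.00900901 245.3963964 ] [486.08493655 -19.24249845  30.        ]
```

View pics/crop0.png

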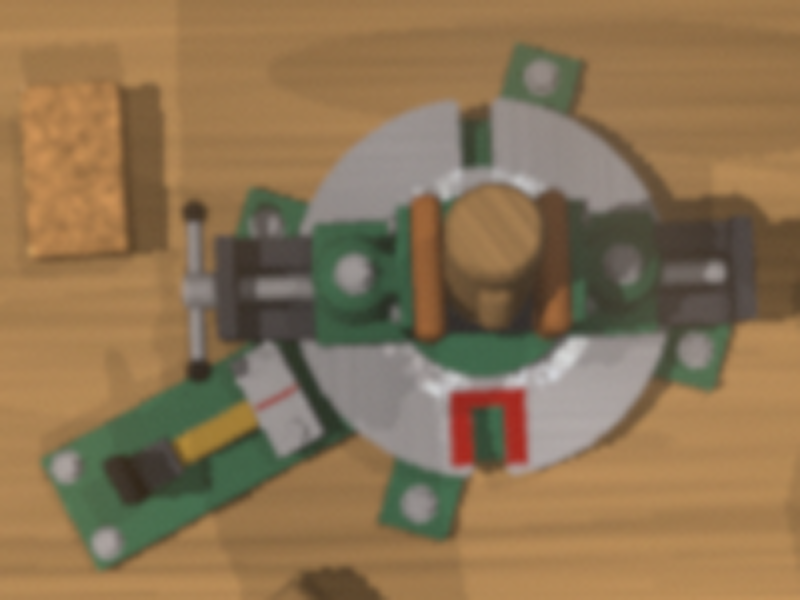

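The enlarged crop shows the slot mouths at crop (476,102) and (490,470), and the arm's outer corners at (45,460) and (105,568). The lug spans about (107–200, 440–500). The free end plate is at (742,268), with far-side corner (752,218).

Run:
```python
from h import *
f=lambda x,y,z: ray("top",165+(x+.5)/4-.5,140+(y+.5)/4-.5,z)
a=f(476,101,30);b=f(490,471,30);c=(a+b)/2
print("mouths",a,b,np.linalg.norm(a-b),"c",c)
p=f(45,460,14);q=f(105,568,14);e=(p+q)/2
print("arm end",p,q,np.linalg.norm(p-q),"dist",np.linalg.norm((e-c)[:2]))
d=(e-c)[:2];ab=np.degrees(np.arctan2(d[1],d[0]));n=(q-p)[:2];print("bolt dir",ab,"from edge",np.degrees(np.arctan2(n[1],n[0])))
s=(b-a)[:2];as_=np.degrees(np.arctan2(s[1],s[0]));print("slot dir",as_,"swivel",(as_-ab)%360, np.radians((as_-ab)%360))
for n,x,y,z in [("bedend far",752,218,84),("bedend near",752,318,84),("lug o1",107,460,67),("lug o2",128,503,67),("bolt",180,450,29),("bolt2",250,410,29),("guide l",237,362,38),("guide r",280,455,38),("block",124,85,32),("boltline red1",255,408,38),("red2",297,386,38)]:
    X=f(x,y,z); v=(X-c)[:2]; print(n,X[:2].round(1),"r",np.linalg.norm(v).round(1),"ang",np.degrees(np.arctan2(v[1],v[0])).round(1))
for n,u,v,z in [("mallet",395,310,0),("blank",248,305,48),("sq",128,317,18),("tin",427,155,40)]: print(n,ray("top",u,v,z)[:2].round())
```

```text
mouths [681.56015447 -18.1167891   30.        ] [457.46126549 -21.22784229  30.        ] 224.1204825340579 c [569.51070998 -19.6723157   30.        ]
arm end [470.00591497 246.57267779  14.        ] [404.54239653 210.93405434  14.        ] 74.53578823208113 dist 281.42818911957414
bolt dir 118.02629441785933 from edge -151.43593573625316
slot dir -179.20464234067225 swivel 62.769063241468416 1.0955268219561685
bedend far [ 599.8 -173.5] r 156.8 ang -78.9
bedend near [ 542.  -171.4] r 154.2 ang -100.3
lug o1 [469.2 200.2] r 241.7 ang 114.5
lug o2 [444.4 188.4] r 242.8 ang 121.0
bolt [474.1 163.4] r 206.4 ang 117.5
bolt2 [497.  121.4] r 158.6 ang 117.2
guide l [525.5 128. ] r 154.1 ang 106.6
guide r [469.8 103.2] r 158.3 ang 129.0
block [694.8 194.6] r 248.2 ang 59.7
boltline red1 [497.9 117.6] r 154.9 ang 117.5
red2 [510.4  92.6] r 126.9 ang 117.8
mallet [ 323. -284.]
blank [350.  73.]
sq [325. 359.]
tin [ 698. -367.]
```

Estimates: axis at (569.5,−20), bolt direction 118°, swivel about 62.8°. I'll push the bed's far side near the free end with closed fingers and tool y normal to the bed. First I raise the tool, close the fingers and turn to yaw 90.8.

```bash
python3 -m handwheel '[[0,0,-0.012,-8.23],[0,0,-0.012,-8.23],[0,0,-0.012,-8.23],[0,0,-0.012,-8.23],[0,0,-0.012,-8.23],[0,0,-0.012,-8.23],[0,0,-0.012,-8.23],[0,0,-0.012,-8.23],[0,0,-0.012,-8.23],[0,0,0,0]]' 0 20
python3 -m handwheel '[[0.026,0.03,0,0],[0.026,0.03,0,0],[0.026,0.03,0,0],[0.026,0.03,0,0],[0.026,0.03,0,0],[0.026,0.03,0,0],[0.026,0.03,0,0],[0.026,0.03,0,0]]'
python3 -m handwheel '[[0.026,0.03,0,0],[0.026,0.03,0,0],[0.026,0.03,0,0],[0.026,0.03,0,0],[0.026,0.03,0,0],[0.026,0.03,0,0],[0.026,0.03,0,0],[0,0,0,0],[0,0,0,0]]'
```

```text
time: 1.1
tool_pos: [172.8, -575.3, 304.2]
tcp_rot: [180.0, 0.1, 90.9]
ft_force: [0.5, -0.8, -0.0]
finger_gap: 0.3
grip_force: 0.0
time: 1.9
tool_pos: [410.5, -361.8, 301.4]
tcp_rot: [-180.0, -0.1, 90.5]
ft_force: [-0.6, -0.8, 1.1]
finger_gap: -0.2
grip_force: 0.0
time: 2.8
tool_pos: [617.2, -177.6, 300.9]
tcp_rot: [-179.9, -0.0, 90.7]
ft_force: [0.2, -1.1, 0.3]
finger_gap: 0.0
grip_force: 0.0
```

```bash
python3 -m handwheel '[[0.023,0.03,0,0],[0,0,0.04,0],[0,0,0.04,0],[0,0,0.04,0],[0,0,0.04,0],[0,0,0.04,0],[0,0,0.026,0],[0,0,0.02,0],[0,0,0,0],[0,0,0,0]]'
python3 - <<'E'
from h import *
print(r.sense()["tool_pos"])
im=r.snapshot("top")[:,:,::-1]; cv2.imwrite("pics/top1.png",im)
im2=r.snapshot("scene")[:,:,::-1]
a=cv2.resize(im[130:290,165:365],(500,400)); b=cv2.resize(im2[120:280,200:350],(300,320)); 
o=np.zeros((400,800,3),np.uint8);o[:,:500]=a;o[:320,500:]=b;cv2.imwrite("pics/v1.png",o)
E
```

```text
time: 3.8
tool_pos: [646.2, -156.0, 56.8]
tcp_rot: [-180.0, -0.0, 90.6]
ft_force: [0.5, -0.5, 0.6]
finger_gap: 0.1
grip_force: 0.0
[ 646.16571514 -155.97632489   56.77850045]
```

View pics/v1.png

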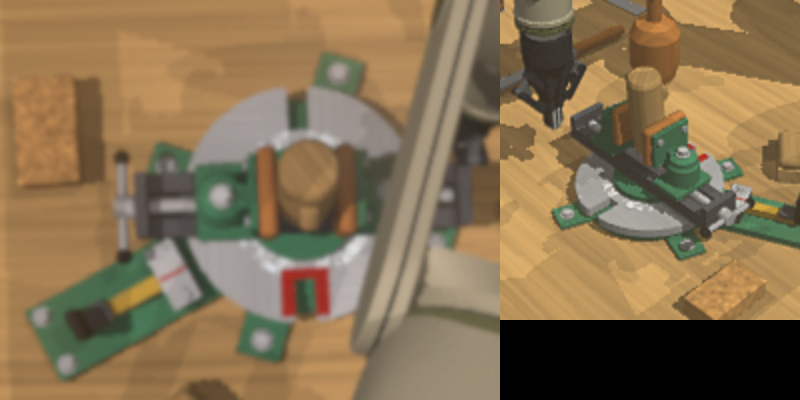

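The fingers stand beyond the far side of the bed, near the free end. The red slot is still at the bottom and nothing has been touched. Next I move to contact and start the arc at 4° per row.

```bash
python3 -m handwheel '[[0,-0.016,0,0],[0,-0.0165,0,0],[-0.0027,-0.0096,0,4],[-0.0027,-0.0096,0,4],[0,0,0,0]]'
python3 -m handwheel '[[-0.0027,-0.0096,0,4],[-0.0027,-0.0096,0,4],[-0.0027,-0.0096,0,4],[-0.0027,-0.0096,0,4],[-0.0027,-0.0096,0,4],[0,0,0,0]]'
python3 - <<'E'
from h import *
print(r.sense()["tool_pos"])
im=r.snapshot("top")[:,:,::-1]; cv2.imwrite("pics/top2.png",im)
hsv=cv2.cvtColor(im,cv2.COLOR_BGR2HSV)
m=cv2.inRange(hsv,(0,190,90),(6,255,255))|cv2.inRange(hsv,(174,190,90),(180,255,255))
m[:200]=0
n,l,s,ce=cv2.connectedComponentsWithStats(m)
for i in range(1,n):
    if s[i][4]>8: 
        X=ray("top",*ce[i],30);print("red",s[i],ce[i],X,np.degrees(np.arctan2(X[1]+20,X[0]-569.5)))
E
```

```text
time: 4.4
tool_pos: [595.5, -161.3, 58.7]
tcp_rot: [179.9, 0.0, 82.7]
ft_force: [0.7, 0.2, -1.1]
finger_gap: 0.0
grip_force: 0.0
time: 5.0
tool_pos: [545.9, -161.1, 57.8]
tcp_rot: [179.9, -0.0, 62.8]
ft_force: [1.0, -1.0, 0.6]
finger_gap: 0.3
grip_force: 0.0
[ 545.87263573 -161.08684473   57.77350339]
red [279 239  17  16 103] [285.93203883 244.93203883] [487.19885534 -19.08456602  30.        ] 179.3627264731662
```

Run:
```python
from h import *
im=cv2.imread("pics/top2.png")
im2=r.snapshot("scene")[:,:,::-1]
a=cv2.resize(im[130:290,165:365],(500,400)); b=cv2.resize(im2[120:280,200:350],(300,320)); 
o=np.zeros((400,800,3),np.uint8);o[:,:500]=a;o[:320,500:]=b;cv2.imwrite("pics/v2.png",o)
print(r.sense())
```

```text
{'time': 5.1, 'joint_pos': array([-2.15934163e+01,  8.85353135e+00,  9.84699365e+01,  7.05986315e-03,
        7.25547943e+01,  5.44651655e+00]), 'qd': array([-0.00242291,  0.63465176, -0.35785981, -0.05244122, -0.03994962,
        0.12139159]), 'joint_efforts': array([-8.00340576e-02, -5.46657944e+01, -4.58674228e+01, -1.61711656e-02,
        7.83946342e-02,  1.79523462e-01]), 'tool_pos': array([ 546.63962521, -161.24203025,   57.71367605]), 'tcp_rot': array([ 1.79879452e+02, -1.82641128e-02,  6.29579770e+01]), 'ft_force': array([-0.06370788,  0.23735045,  0.19075805]), 'wrist_torque': array([ 0.02253042,  0.05547372, -0.0131858 ]), 'grip_force': 0.0, 'finger_gap': -0.04598332068851845}
```

View pics/v2.png

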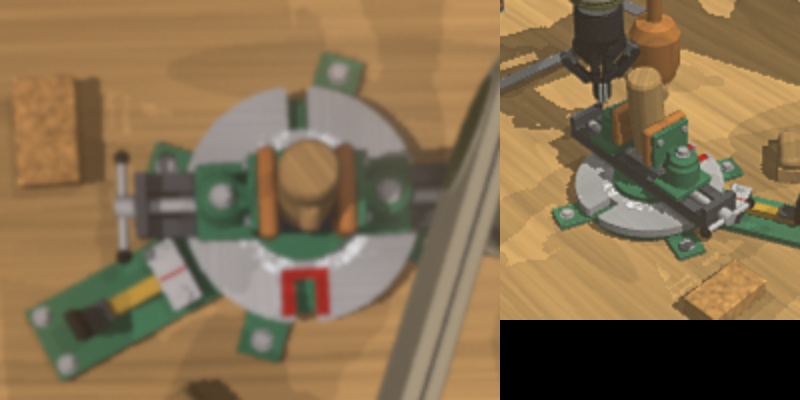

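Run:
```python
from h import *
s=r.sense()
for X in ([546.6,-161.2,57.7],[599.8,-173.5,84],[542,-171.4,84],[569.5,-19.7,235],[457.5,-21.2,30]): print(X,[np.round(proj(n,np.array(X)),1) for n in("top","scene")])
im=r.snapshot("scene")[:,:,::-1]; cv2.imwrite("pics/scene3.png",im)
w=r.snapshot("wrist")[:,:,::-1]
o=np.zeros((420,800,3),np.uint8); o[:,:400]=cv2.resize(im[130:230,210:305],(400,420),interpolation=cv2.INTER_CUBIC); o[:300,400:]=cv2.resize(w,(400,300)); cv2.imwrite("pics/v3.png",o)
```

```text
[546.6, -161.2, 57.7] [array([346.1, 218.1]), array([251. , 178.6])]
[599.8, -173.5, 84] [array([352.6, 194.1]), array([235.2, 176.8])]
[542, -171.4, 84] [array([352.6, 219.1]), array([249.8, 170.1])]
[569.5, -19.7, 235] [array([289.4, 201. ]), array([273.6, 153.4])]
[457.5, -21.2, 30] [array([287.1, 257.4]), array([300.2, 193.7])]
```

View pics/v3.png

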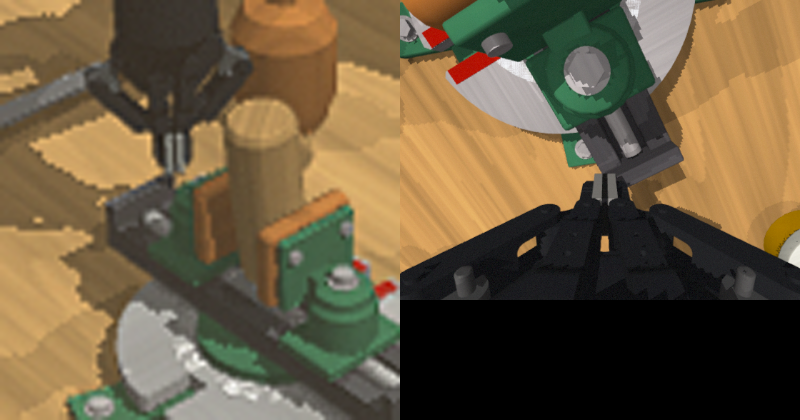

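The wrist view shows the fingertips by the near corner of the free end plate, around wrist px (297,262), with no force and no turn of the vise. I'll cross-check the hand against the vise with rays from the wrist camera.

```bash
cat >> h.py <<'E'
from scipy.spatial.transform import Rotation as Ro
def wpose():
    s=r.sense(); p=r.camera_params("wrist"); M=np.array(p["mount"]); T=np.eye(4); T[:3,:3]=Ro.from_euler("xyz",s["tcp_rot"],degrees=True).as_matrix(); T[:3,3]=s["tool_pos"]
    return T@M,p
def wray(u,v,z,W=None):
    W,p=W or wpose(); d=W[:3,:3]@np.array([(u-p["cx"])/p["fx"],(v-p["cy"])/p["fy"],1]); c=W[:3,3]; return c+d*(z-c[2])/d[2]
def wproj(X,W=None):
    W,p=W or wpose(); q=W[:3,:3].T@(np.array(X)-W[:3,3]); return [p["fx"]*q[0]/q[2]+p["cx"],p["fy"]*q[1]/q[2]+p["cy"]]
E
python3 - <<'E'
from h import *
W,p=wpose(); print(np.round(np.array(p["mount"]),2).tolist(), p["fx"],p["cx"],p["cy"])
print("corners",wray(297,262,84),wray(396,221,84))
for X in ([599.8,-173.5,84],[542,-171.4,84],[546.6,-161.2,57.7],[457.5,-21.2,30]): print(X,np.round(wproj(X),1), "->half-view", np.round(np.array(wproj(X))*.714,0)+[400,0])
im=r.snapshot("wrist")[:,:,::-1]; cv2.imwrite("pics/w4.png",cv2.resize(im[100:420,160:460],(750,600)if 0 else(560,597),interpolation=cv2.INTER_CUBIC))
E
```

```text
[[-0.0, -0.96, -0.26, 66.83], [1.0, -0.0, 0.0, -0.24], [-0.0, -0.26, 0.96, -178.75], [0.0, 0.0, 0.0, 1.0]] 322.0768331266807 286.2957563495354 205.20589057428637
corners [ 548.90142141 -168.09880484   84.        ] [ 602.56976322 -170.78159202   84.        ]
[599.8, -173.5, 84] [392.9 228. ] ->half-view [681. 163.]
[542, -171.4, 84] [288.  272.8] ->half-view [606. 195.]
[546.6, -161.2, 57.7] [286.7 234.7] ->half-view [605. 168.]
[457.5, -21.2, 30] [48.7 87.7] ->half-view [435.  63.]
```

View pics/w4.png

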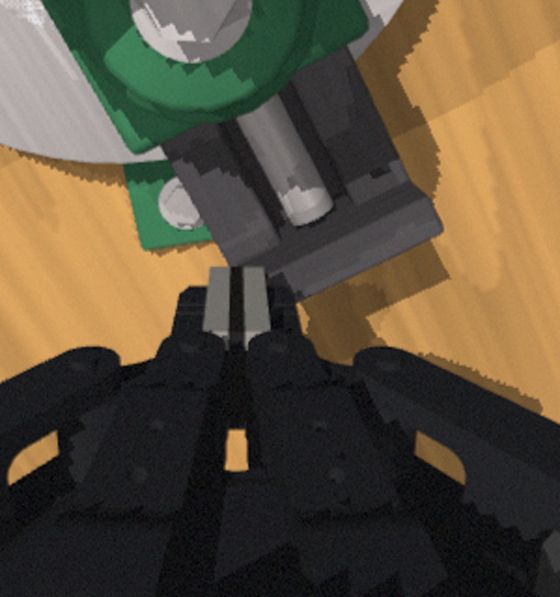

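Run:
```python
from h import *
for z in (40,57,70,85,100): print(z,np.round(proj("scene",np.array([646.2,-156,z])),1))
print(np.round(proj("scene",np.array([172.5,-574.1,193.7])),1))
print(r.sense()["time"])
```

```text
40 [227.8 196.2]
57 [227.4 192. ]
70 [227.1 188.7]
85 [226.8 184.9]
100 [226.4 181. ]
[257.4  67.6]
5.25
```

The unoccluded scene view shows the real fingertips at row ~183, where the reported TCP would project to row 192. The real tips are therefore about 30 mm higher than reported, and they passed over the end plate without contact. I'll back off and go about 30 mm lower.

```bash
python3 -m handwheel '[[0,0,-0.03,0],[0.0162,0.028,0,0],[0.0162,0.028,0,0],[0.0162,0.028,0,0],[0,0,0,-7],[0,0,0,-7],[0,0,0,-7],[0,0,0,-7],[0,0,0.03,0],[0,0,0,0]]'
python3 -m handwheel '[[0,0,0.014,0],[0,0,0.014,0],[0,0,0,0]]'
python3 - <<'E'
from h import *
im=r.snapshot("scene")[:,:,::-1]; w=r.snapshot("wrist")[:,:,::-1]
print(r.sense()["tool_pos"])
o=np.zeros((420,800,3),np.uint8); o[:,:400]=cv2.resize(im[130:230,205:300],(400,420),interpolation=cv2.INTER_CUBIC); o[:300,400:]=cv2.resize(w,(400,300)); cv2.imwrite("pics/v5.png",o)
E
```

```text
time: 6.25
tool_pos: [639.8, -155.1, 52.3]
tcp_rot: [-179.6, -0.1, 90.8]
ft_force: [-1.0, 0.3, -1.5]
finger_gap: -0.1
grip_force: 0.0
time: 6.55
tool_pos: [640.7, -155.6, 25.8]
tcp_rot: [-179.8, -0.1, 90.8]
ft_force: [-1.0, 0.1, -1.0]
finger_gap: -0.4
grip_force: 0.0
[ 642.06366383 -155.99618416   28.17903834]
```

View pics/v5.png

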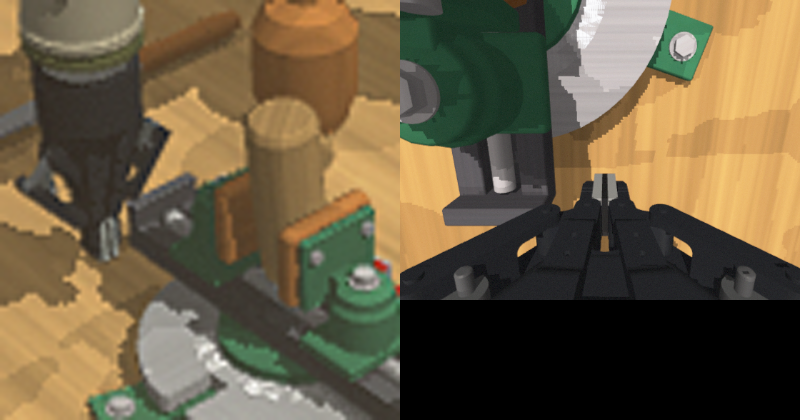

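The fingertips (crop (107,260)) are now at a real height of about 57 mm, beside the bed's side face near the end plate. I'll do the push again.

```bash
python3 -m handwheel '[[0,-0.014,0,0],[0,-0.0145,0,0],[-0.0027,-0.0096,0,4],[-0.0027,-0.0096,0,4],[0,0,0,0]]'
python3 -m handwheel '[[-0.0027,-0.0096,0,4],[-0.0027,-0.0096,0,4],[-0.0027,-0.0096,0,4],[-0.0027,-0.0096,0,4],[-0.0027,-0.0096,0,4],[0,0,0,0]]'
cat >> h.py <<'E'
def red(c=(569.5,-20)):
    im=r.snapshot("top")[:,:,::-1]; hsv=cv2.cvtColor(im,cv2.COLOR_BGR2HSV)
    m=cv2.inRange(hsv,(0,190,90),(6,255,255))|cv2.inRange(hsv,(174,190,90),(180,255,255)); m[:200]=0
    n,l,s,ce=cv2.connectedComponentsWithStats(m)
    for i in range(1,n):
        if s[i][4]>4:
            X=ray("top",*ce[i],30);print("red",s[i],ce[i].round(1),X.round(1),"ang",np.degrees(np.arctan2(X[1]-c[1],X[0]-c[0])).round(2))
    return im
E
python3 - <<'E'
from h import *
red()
E
```

```text
time: 7.15
tool_pos: [594.6, -161.9, 29.7]
tcp_rot: [179.9, 0.0, 82.7]
ft_force: [0.1, 0.6, 0.2]
finger_gap: 0.3
grip_force: 0.0
time: 7.75
tool_pos: [545.2, -162.0, 29.4]
tcp_rot: [180.0, 0.0, 62.8]
ft_force: [0.4, -0.5, -0.1]
finger_gap: 0.3
grip_force: 0.0
red [259 233  21  20  93] [269.5 241.5] [496.2  20.   30. ] ang 151.39
```

It's turning: the slot went from 179.4° to 151.4°, just as commanded. Carrying on with another 28°.

```bash
python3 -m handwheel '[[-0.0027,-0.0096,0,4],[-0.0027,-0.0096,0,4],[-0.0027,-0.0096,0,4],[-0.0027,-0.0096,0,4],[-0.0027,-0.0096,0,4],[-0.0027,-0.0096,0,4],[-0.0027,-0.0096,0,4],[0,0,0,0]]'
python3 - <<'E'
from h import *
im=red(); cv2.imwrite("pics/top6.png",im)
cv2.imwrite("pics/crop6.png",cv2.resize(im[140:290,165:365],None,fx=4,fy=4,interpolation=cv2.INTER_CUBIC))
E
```

```text
time: 8.6
tool_pos: [481.8, -134.1, 29.0]
tcp_rot: [180.0, -0.0, 34.9]
ft_force: [-0.1, 0.2, 0.0]
finger_gap: 0.1
grip_force: 0.0
red [246 221  21  21  78] [257.6 231.1] [521.8  48.2  30. ] ang 124.98
```

View pics/crop6.png

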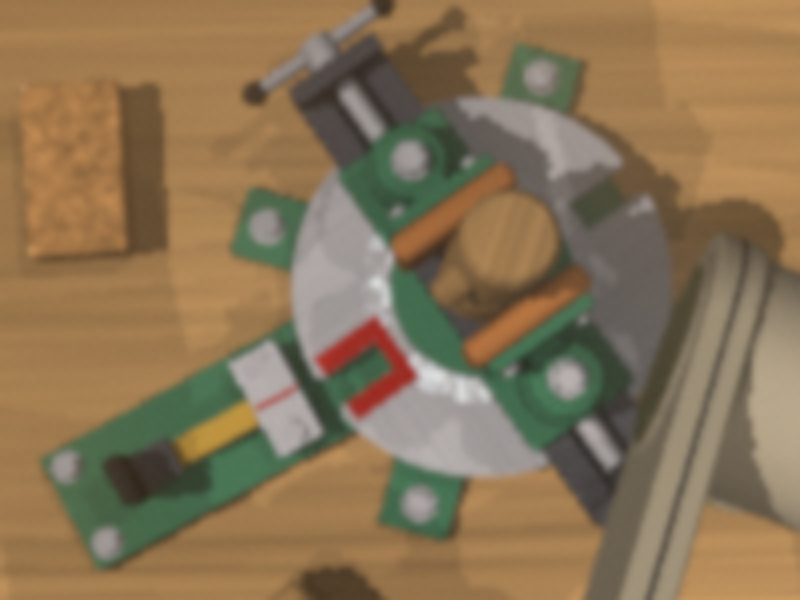

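The crop shows the red slot's mouth at (335,388), the opposite slot's at (630,185), and the bolt line through (275,397) and (205,435). The slot needs a few more degrees clockwise. The bed was last seen with the wood clear of everything.

Run:
```python
from h import *
f=lambda x,y,z: ray("top",165+(x+.5)/4-.5,140+(y+.5)/4-.5,z)[:2]
A=lambda v:np.degrees(np.arctan2(v[1],v[0])).round(2)
c=f(482,286,30);a=f(630,185,30);b=f(335,388,30);print("c",c,"mouths",A(b-a),A(b-c),A(c-a), np.linalg.norm(b-a))
# red inner edges parallel to the slot: outer corners
for n,p,q in [("outer upper",(375,318),(318,360)),("outer lower",(415,375),(352,415)),("bottom edge perp",(375,318),(415,375)),("bed side L",(480,365),(603,522))]:
    print(n,A(f(*q,30)-f(*p,30)))
print("bolt axis",A(f(180,448,29)-c),A(f(250,410,29)-c),"lug",A(f(118,482,67)-c),"guide redline mid",A(f(276,397,38)-c),"arm end",A(f(75,514,14)-c))
print("arm edges",A(f(45,460,14)-f(290,328,14)),A(f(105,568,14)-f(345,440,14)))
# sub-pixel bolt: yellow mask
im=cv2.imread("pics/top6.png");h=cv2.cvtColor(im,cv2.COLOR_BGR2HSV);m=cv2.inRange(h,(18,130,90),(30,255,255));m[:235]=0;m[275:]=0;m[:,:200]=0;m[:,240:]=0
ys,xs=np.nonzero(m);print(len(xs));P=np.array([ray("top",x,y,29)[:2] for x,y in zip(xs,ys)])
print("yellow",A(P.mean(0)-c),P.mean(0)); vx,vy,_,_=cv2.fitLine(P.astype(np.float32),cv2.DIST_L2,0,.01,.01).ravel();print(A((vx,vy)))
```

```text
c [568.5587215  -19.08268557] mouths 123.4 123.62 123.18 216.5794473549724
outer upper 125.33
outer lower 121.2
bottom edge perp -146.15
bed side L -143.23
bolt axis 117.07 116.97 lug 117.73 guide redline mid 117.4 arm end 117.93
arm edges 117.29 116.81
148
yellow 117.76 [483.47862705 142.56129757]
-61.92
```

About 6° more is needed. I'll push that, then back off along tool +y and measure with the wrist camera.

```bash
python3 -m handwheel '[[-0.0021,-0.0072,0,3],[-0.0021,-0.0072,0,3],[0,0,0,0],[0,0,0,0]]'
python3 - <<'E'
from h import *
im=red((568.6,-19.1)); cv2.imwrite("pics/top7.png",im)
# red/brown split: rows of red pixels -> PCA symmetric axis direction from centre
hsv=cv2.cvtColor(im,cv2.COLOR_BGR2HSV)
m=cv2.inRange(hsv,(0,150,80),(7,255,255))|cv2.inRange(hsv,(173,150,80),(180,255,255)); m[:200]=0;m[280:]=0;m[:,:238]=0;m[:,285:]=0
ys,xs=np.nonzero(m);P=np.array([ray("top",x,y,30)[:2] for x,y in zip(xs,ys)]);print(len(P))
c=np.array([568.6,-19.1])
for ang in (116.5,117.5,118.5):
    e=np.array([np.cos(np.radians(ang)),np.sin(np.radians(ang))]);n=np.array([-e[1],e[0]]);u=(P-c)@e;v=(P-c)@n
    print(ang,"u",u.min().round(1),u.max().round(1),"lat mean",v.mean().round(2),"extremes mid",((v.min()+v.max())/2).round(2), v.min().round(1),v.max().round(1))
E
```

```text
time: 9.05
tool_pos: [470.6, -124.8, 28.7]
tcp_rot: [-180.0, 0.0, 29.0]
ft_force: [-0.2, -0.8, 0.3]
finger_gap: -0.2
grip_force: 0.0
red [245 219  20  20  85] [255.5 227.8] [529.8  52.9  30. ] ang 118.32
173
116.5 u 64.8 106.4 lat mean 2.59 extremes mid 2.87 -18.0 23.8
117.5 u 64.8 106.2 lat mean 1.15 extremes mid 1.39 -19.4 22.2
118.5 u 64.7 106.0 lat mean -0.28 extremes mid -0.09 -20.8 20.6
```

The slot is at about 118.3° and the bolt at about 117.7°. I'll nudge 0.5°, then back off and lift clear of the vise.

```bash
python3 -m handwheel '[[-0.0003,-0.0012,0,0.5],[0,0,0,0],[0,0,0,0]]'
python3 -m handwheel '[[0,0.03,0,0],[0,0.03,0,0],[0,0,-0.041,0],[0,0,-0.041,0],[0,0,-0.041,0],[0,0,-0.041,0],[0,0,-0.041,0],[0,0,-0.041,0],[0,0,0,0],[0,0,0,0]]'
python3 - <<'E'
from h import *
s=r.sense();p=s["tool_pos"];y=np.radians(s["tcp_rot"][2]);d=np.array([433.8,237.6])-p[:2]
print(p,s["tcp_rot"][2],"tool dx,dy",d@[np.cos(y),np.sin(y)],d@[np.sin(y),-np.cos(y)]);red((568.6,-19.1))
E
```

```text
time: 9.4
tool_pos: [469.7, -124.0, 28.7]
tcp_rot: [180.0, -0.0, 28.3]
ft_force: [2.4, -2.3, -1.0]
finger_gap: -0.2
grip_force: 1.3
time: 10.4
tool_pos: [498.4, -176.8, 275.9]
tcp_rot: [179.9, -0.1, 28.3]
ft_force: [-0.3, 0.3, -1.3]
finger_gap: -0.4
grip_force: 0.0
[ 498.39567266 -176.78808461  275.87427297] 28.309727869712574 tool dx,dy 139.64862245421628 -395.4596665165975
red [245 219  20  20  83] [255.5 227.8] [529.8  53.1  30. ] ang 118.27
```

```bash
python3 -m handwheel '[[0.0116,-0.033,0,0],[0.0116,-0.033,0,0],[0.0116,-0.033,0,0],[0.0116,-0.033,0,0],[0.0116,-0.033,0,0],[0.0116,-0.033,0,0]]'
python3 -m handwheel '[[0.0116,-0.033,0,0],[0.0116,-0.033,0,0],[0.0116,-0.033,0,0],[0.0116,-0.033,0,0],[0.0116,-0.033,0,0],[0.0116,-0.033,0,0],[0,0,0,0],[0,0,0,0]]'
python3 - <<'E'
from h import *
s=r.sense();p=s["tool_pos"];y=np.radians(s["tcp_rot"][2]);d=np.array([433.8,237.6])-p[:2]
print(p,s["tcp_rot"][2],"tool dx,dy",d@[np.cos(y),np.sin(y)],d@[np.sin(y),-np.cos(y)])
W=wpose(); im=r.snapshot("wrist")[:,:,::-1]; cv2.imwrite("pics/w8.png",im)
e=lambda a:np.array([np.cos(np.radians(a)),np.sin(np.radians(a))]);c=np.array([568.6,-19.1])
for n,X in [("axis30",[*c,30]),("slot mouth",[*(c+115*e(117.7)),30]),("lug top r243",[*(c+243*e(117.7)),67]),("arm end",[*(c+285*e(117.7)),14])]: print(n,np.round(wproj(X,W),1))
E
```

```text
time: 11.05
tool_pos: [463.7, 32.1, 272.3]
tcp_rot: [-179.9, 0.2, 28.3]
ft_force: [0.7, -0.7, 0.1]
finger_gap: 0.1
grip_force: 0.0
time: 11.85
tool_pos: [431.5, 238.3, 272.5]
tcp_rot: [-180.0, 0.2, 28.4]
ft_force: [0.2, -1.1, -0.9]
finger_gap: 0.2
grip_force: 0.0
[431.53522858 238.26669829 272.49879267] 28.412797392532205 tool dx,dy 1.674733477432262 1.664014421523476
axis30 [507.5 170.1]
slot mouth [420.4 169.2]
lug top r243 [326.6 173. ]
arm end [291.1 166. ]
```

View pics/w8.png

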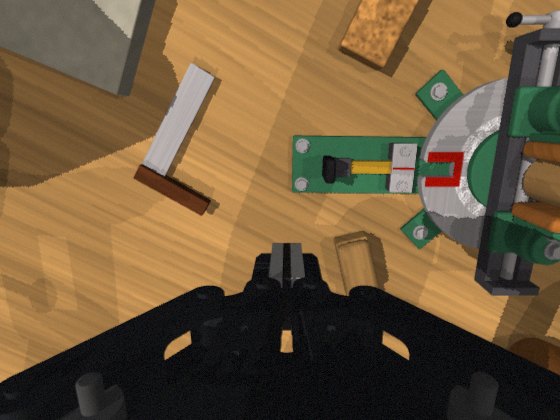

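The wrist view shows the red slot (v≈169) in line with the bolt (v≈168). The lug is at (330–350, 169) and the path outside it is clear. I'll descend beyond the lug, outside the arm's end.

```bash
python3 -m handwheel '[[0.0017,0,0.045,0],[0,0,0.045,0],[0,0,0.045,0],[0,0,0.045,0],[0,0,0.04,0],[0,0,0.02,0],[0,0,0,0]]'
python3 -m handwheel '[[0,0,0.008,0],[0,0,0.007,0],[0,0,0,0],[0,0,0,0]]'
python3 - <<'E'
from h import *
s=r.sense();p=s["tool_pos"][:2];c=np.array([568.6,-19.1]);a=np.radians(117.7);e=np.array([np.cos(a),np.sin(a)])
print(s["tool_pos"],"r",(p-c)@e,"lat",(p-c)@[-e[1],e[0]])
E
```

```text
time: 12.6
tool_pos: [430.8, 236.1, 30.2]
tcp_rot: [-180.0, 0.5, 28.2]
ft_force: [0.4, 0.1, 0.1]
finger_gap: 0.0
grip_force: 0.0
time: 13.0
tool_pos: [434.8, 239.1, 20.4]
tcp_rot: [180.0, -0.1, 28.3]
ft_force: [0.7, 0.3, 0.0]
finger_gap: 0.6
grip_force: 0.0
[434.84526458 239.11131638  20.43707601] r 290.79347846181275 lat -1.601886382312166
```

```bash
python3 -m handwheel '[[0,0.01,0.005,0],[0,0.01,0,0],[0,0.01,0,0],[0,0.01,0,0],[0,0.007,0,0],[0,0.007,0,0],[0,0.007,0,0],[0,0.007,0,0],[0,0,0,0]]'
python3 -m handwheel '[[0,0.004,0,0],[0,0.004,0,0],[0,0.004,0,0],[0,0,0,0]]'
python3 - <<'E'
from h import *
s=r.sense();p=s["tool_pos"][:2];c=np.array([568.6,-19.1]);a=np.radians(117.7);e=np.array([np.cos(a),np.sin(a)])
print(s["tool_pos"],s["ft_force"],"r",(p-c)@e,"lat",(p-c)@[-e[1],e[0]])
E
```

```text
time: 13.9
tool_pos: [467.0, 178.1, 14.6]
tcp_rot: [180.0, -0.0, 28.3]
ft_force: [-0.2, -0.1, -0.4]
finger_gap: 0.1
grip_force: 0.0
time: 14.3
tool_pos: [472.5, 168.0, 14.6]
tcp_rot: [180.0, -0.0, 28.3]
ft_force: [-0.4, -0.0, 0.5]
finger_gap: -0.4
grip_force: 0.0
[472.46766274 168.02810839  14.63810457] [-0.3623338  -0.00089092  0.47697919] r 210.3683866810221 lat -1.8700540764410467
```

```bash
for i in 1 2 3 4; do python3 -m handwheel '[[0,0.003,0,0]]' | egrep 'pos|force:'; done
```

```text
tool_pos: [473.5, 165.9, 14.6]
ft_force: [-2.2, 1.6, 0.9]
grip_force: 1.4
tool_pos: [474.4, 164.2, 14.6]
ft_force: [-9.3, 18.3, 3.7]
grip_force: 10.0
tool_pos: [474.5, 164.0, 14.6]
ft_force: [-15.7, 29.7, 8.1]
grip_force: 16.7
tool_pos: [474.5, 163.9, 14.5]
ft_force: [-22.2, 41.4, 11.5]
grip_force: 23.7
```

A firm stop at r≈206 mm is where "home" is expected. I'll back off, lift and check.

```bash
python3 -m handwheel '[[0,-0.01,0,0],[0,-0.02,0,0],[0,-0.02,0,0],[0,0,-0.04,0],[0,0,-0.04,0],[0,0,-0.04,0],[0,0,-0.04,0],[0,0,-0.04,0],[0,0,0,0],[0,0,0,0]]' | egrep 'pos|force:'
python3 - <<'E'
from h import *
im=r.snapshot("wrist")[:,:,::-1]; cv2.imwrite("pics/w9.png",im)
print(r.sense()["tool_pos"])
E
```

```text
tool_pos: [455.3, 201.9, 216.1]
ft_force: [-0.5, 0.6, -1.1]
grip_force: 0.0
[454.28836561 201.65225864 214.37565187]
```

View pics/w9.png

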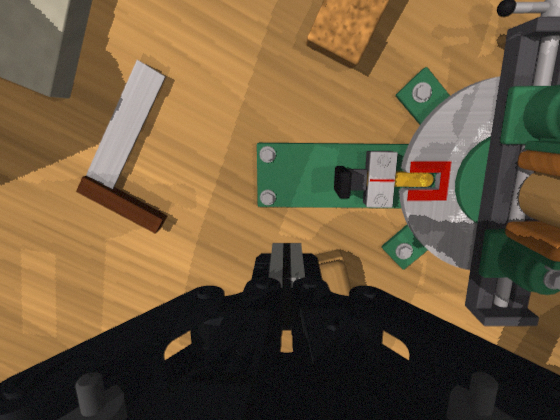

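The brass bolt's nose, at (434,180), is deep in the red slot. The lug is close to the guide, the loose things in view look undisturbed, and the robot is clear.

```bash
python3 -c "
from bench import r
print(r.hand_in())"
```

```text
the job is handed in; nothing more can be done
None
```

I turned the vise until the red slot faced the bolt, pushed the bolt to its stop in that slot, and handed the job in. The hand-in gave no verdict. On the first try the fingertips passed over the bed, because the tips sit about 30 mm higher than the reported TCP. By the reported TCP, the grasp point was about 76 mm up there, under the 82 mm limit for taking the bed between the fingers, so the run may have been failed then.

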